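# Put the plug gauge away and shut its case

### The arm

A 7-joint arm with a two-finger parallel gripper is mounted at the origin on a cart in front of the work surface, level with it; the furniture and walls round the work are solid. World frame = base frame: x ahead of the robot, y to its left, z up, the work surface at z = 0. Lengths are in m, angles in rad, forces in N, time in s.
With the tool pointing down it reaches from about 0.425 to 0.925 m from the base axis. Payload 6.8 kg.
Tool frame: the origin (TCP) lies at the very end of the fingers, on their centre line; the grasp point (between the pads) lies 19 mm behind it; z points along the fingers, y is the direction in which the jaws open and shut (so a half turn about z gives the same grasp; the last joint's range is limited). The gripper opens to 85 mm and grips with 20 to 120 N. Pads are 22 mm wide; open, the fingers measure 114 mm over their backs; the gripper's body (76 mm by 85 mm) begins 54 mm behind the grasp point. The pads swing forward as they close: fully open they stand 13 mm farther back than shut.
Start: joints at [-1.211, 0.477, 0.022, 1.555, -0.011, 1.109, -0.083], TCP at [0.304, 0.602, 0.231] pointing down, gripper open.
Joint ranges: [-2.96, 2.96], [-0.34, 2.1], [-1.41, 1.46], [0.24, 2.44], [-1.37, 4.51], [0.17, 1.92], [-2.96, 2.96]. Speed limits (rad/s): [2.39, 2.39, 3.14, 3.14, 3.14, 3.14, 3.14].

### API

Orientations are given as a unit quaternion [w, x, y, z].
In Python, from station import bot gives the robot as it stands.
- The arm moves only by the tool move_arm, never from a script. Its argument "commands" is text: rows parted by semicolons, each of 7 numbers parted by spaces: the opening, from 0 (shut) to 1 (fully open), then the shift along the tool's x, y, z in cm, then the turn, a rotation vector about the tool's x, y, z in degrees. In form: gripper tx ty tz rx ry rz; .... A call has 1 to 12 rows; each row shifts and turns the commanded pose from where the row before left it, along the tool's axes as they then stand; what a row does not reach is not made up. A row lasts 1/12 s, in which the tool goes at most 41.7 mm and 7.16 degrees, less where a joint would pass 70% of its speed; a pose out of reach is approached as far as the arm can. A call with a gripper value outside its range is refused whole. The fingers move at their own pace and stop on an object; "force" is the grip in N (left out, the last holds). Time passes only in rows, so rows that do not move let the fingers close. It gives the time, the measured TCP pose, the force and the opening at its end, in the units of the state.
- bot.get_obs(): the state, without advancing time (a new reading comes with each control period).
- bot.read_camera(name): name is "side" or "top"; returns a dict with "img" (420x560x3 uint8, red, green, blue), "K" (3x3 intrinsics, pixels), "distortion" ([k1, k2, p1, p2, k3] as OpenCV has them; the pictures are not rectified), "rvec" (rotation vector, rad) and "tvec" (3), from world to camera coordinates, as OpenCV has them. Camera axes: x right, y down, z forward; pixel columns grow to the right and rows downward; lengths in m; the calibration is good to about 2 mm. A picture is of the moment at which its call begins. There is no depth.
- bot.hand_in(): hands the job in, once; it reports no verdict.
The state is a dict: "t": time; "q": joint angles; "joint_vel": joint speeds; "joint_torque": joint torques, N m; "eef_pos": TCP position; "tool_rot": TCP orientation; "contact_force": force on the tool from outside, world axes, zero at the start; "torque": the same for the moment, N m; "gripper_width": opening from 0.0 (shut) to 1.0 (fully open).
Only numpy, scipy, OpenCV 4.12 (cv2) and the standard library are available. Lean on these libraries where they do the work, as an engineer would, in place of code of your own. Each camera call takes 0.05 s, during which the arm holds its last target. There are 200 camera calls.

### The job

Put the plug gauge back in its case: lay it down flat inside under the half-open lid, without dropping it, and let go of it. Then shut the lid fully, and leave the flashlight, the dial gauge and the setting ring where they are.

Things in the scene. Friction and masses are not known exactly. Their poses are not given: they have to be found in the camera images.
- plug_gauge: the plug gauge, loose: a straight round bar 112 mm long with a slimmer black grip in the middle and two light-coloured cylindrical ends of 26 mm diameter, lying on the bench, 0.15 kg. Origin: underside of the bar at mid-length when lying; x along the bar, z up
- gauge_mid (a point): the middle of the plug gauge, on its axis, 13 mm above its underside
- gauge_case: gauge case, fixed to the bench: a shallow grey box, 180 (x) by 130 (y) by 42 mm high, walls 5 mm, inside 170 by 120 mm, sideways to the robot: its flat lid, hinged on the rim to the robot's left, leans half open over it, so one reaches in slantwise from the right. Origin: centre of its underside; x from the open side to the hinge, z up. The gauge fits in along x
- case_floor (a point): centre of the case's inner floor, 9.5 mm above the bench; the walls rise 32.5 mm above it
- case_lid (a joint): angle of the lid: 0 is fully shut, grows as it opens; its stop is at 0.92 rad, so that it always leans over the case. A stiff friction hinge (0.25 N m) keeps it wherever it is left; it does not fall shut
- lid_hinge (a point): middle of the lid's hinge line, on the case's +x rim, 42.5 mm above the bench; the hinge axis is the case's y
- lid_edge (a point): middle of the lid's free edge, on its outer face, 180 mm from the hinge. The lid is a flat plate 6 mm thick and 130 mm wide, its underside at the height of the hinge when shut; a small steel tab 34 mm wide sticks out 12 mm past this edge
- flashlight: bystander: a dark grey flashlight, 113 mm long and 30 mm thick, lying on the bench, thicker at one end. Origin: middle of its underside, x along it
- dial_gauge: bystander: a dial gauge, 105 x 55 x 20 mm, white face and a stem, lying on the bench. Origin: middle of its underside
- setting_ring: bystander: a plain light ring, 68 mm wide and 16 mm high, flat on the bench. Origin: centre of its underside

How it is judged:
By the outcome, as a careful person would: the job done as asked, in the order asked, and still so for the second after the job is handed in, with the robot touching nothing.
It also fails if it takes over 54 s, if anything falls off the work surface, if the arm or the gripper's body presses on something with over 40 N, if the wrist force passes 120 N, or if a joint passes its speed limit or range.

## Working session

There is one attempt and no reset: what is moved stays moved. The work goes in short steps, Python scripts to look and compute and a tool call to move; the robot and the scene stay as the last step left them, time stands still between calls to the robot, and variables do not carry over. Pictures are saved under pics/ and viewed, about 8 in all and at most 12, crops included, and the job is handed in when it is done.

Besides the shell and the picture viewer there is one more tool, called after "Emit:" as name(argument=value, ...) on one line, values as JSON. move_arm: Moves the arm, as the interface text tells. Its arguments: {"type":"object","properties":{"commands":{"type":"string"},"force":{"type":"number"}},"required":["commands"]}

```bash
mkdir -p pics; cat > h.py <<'E'
import numpy as np, cv2
from scipy.spatial.transform import Rotation as R
from station import bot
def cam(n):
    c=bot.read_camera(n); c['R']=cv2.Rodrigues(np.array(c['rvec'],float))[0]; c['C']=-c['R'].T@np.array(c['tvec'],float); return c
def ray(c,p):
    u=cv2.undistortPoints(np.array([[p]],float),np.array(c['K']),np.array(c['distortion'],float))[0,0]
    d=c['R'].T@np.array([u[0],u[1],1.]); return c['C'],d/np.linalg.norm(d)
def onplane(c,p,z):
    o,d=ray(c,p); return o+d*(z-o[2])/d[2]
def tri(c1,p1,c2,p2):
    o1,d1=ray(c1,p1);o2,d2=ray(c2,p2)
    s=np.linalg.lstsq(np.c_[d1,-d2],o2-o1,rcond=None)[0]
    a,b=o1+s[0]*d1,o2+s[1]*d2
    return (a+b)/2,np.linalg.norm(a-b)
def proj(c,P):
    return cv2.projectPoints(np.array(P,float).reshape(-1,3),np.array(c['rvec'],float),np.array(c['tvec'],float),np.array(c['K']),np.array(c['distortion'],float))[0][:,0]
def save(c,n): cv2.imwrite('pics/'+n,c['img'][:,:,::-1])
E
python3 - <<'E'
from h import *
np.set_printoptions(precision=3,suppress=True)
for n in ('side','top'):
    c=cam(n); save(c,n+'0.png'); print(n,c['C'],c['R'][2])
o=bot.get_obs(); print(o['t'],o['eef_pos'],o['tool_rot'],R.from_quat(np.roll(o['tool_rot'],-1)).as_matrix())
E
```

```text
side [0.595 0.616 0.722] [-0.066 -0.788 -0.612]
top [ 0.438 -0.24   1.26 ] [ 0.105  0.029 -0.994]
0.1 [0.304 0.602 0.23 ] [-0.     0.232  0.973 -0.001] [[-0.893  0.451 -0.001]
 [ 0.451  0.893 -0.002]
 [-0.    -0.002 -1.   ]]
```

View pics/side0.png

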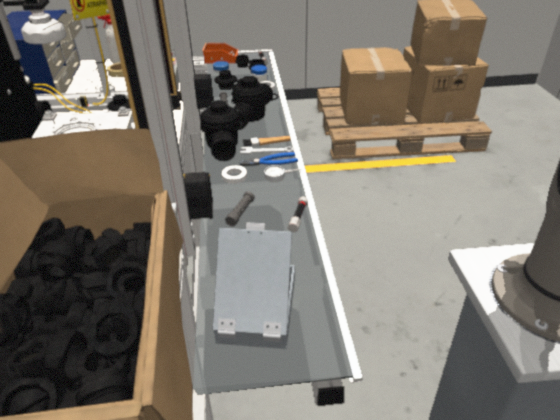

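View pics/top0.png

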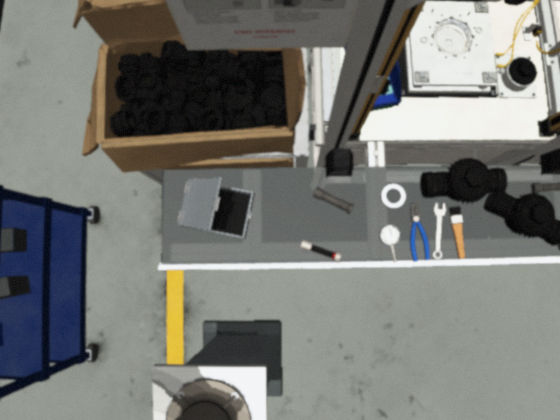

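The side view shows the lid leaning open (tab 256,227; hinges 227,326 and 272,328), the gauge at (299,213) and the flashlight at (240,208). In the top view the case is at (217,207), the gauge at (320,249), the flashlight at (333,200), the ring at (393,195) and the dial at (390,235). I'll enlarge both to get accurate pixels.

```bash
python3 - <<'E'
import cv2,numpy as np
t=cv2.imread('pics/top0.png')[165:275,165:365]; s=cv2.imread('pics/side0.png')[185:345,200:320]
t=cv2.resize(t,None,fx=4,fy=4,interpolation=cv2.INTER_CUBIC); s=cv2.resize(s,None,fx=3.7,fy=3.7,interpolation=cv2.INTER_CUBIC)
cv2.imwrite('pics/topc.png',t);cv2.imwrite('pics/sidec.png',s)
E
```

```text
(no output)
```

View pics/topc.png

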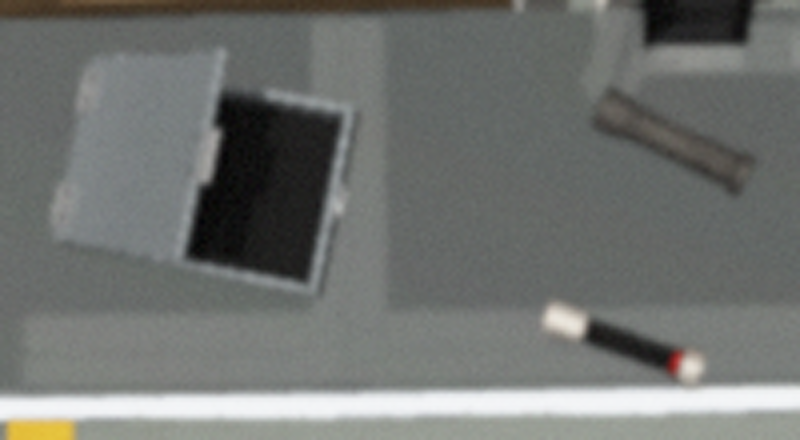

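View pics/sidec.png

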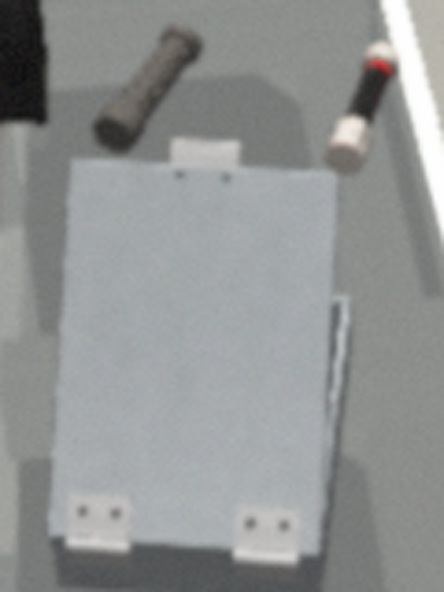

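```bash
cat > m.py <<'E'
from h import *
np.set_printoptions(precision=4,suppress=True)
ct,cs=cam('top'),cam('side')
T=lambda u,v:((u+.5)/4-.5+165,(v+.5)/4-.5+165)
S=lambda u,v:((u+.5)/3.7-.5+200,(v+.5)/3.7-.5+185)
print('lid edge far',tri(ct,T(224,50),cs,S(72,160)))
print('lid edge near',tri(ct,T(185,260),cs,S(337,172)))
print('hinge far',tri(ct,T(93,57),cs,S(52,538)),'near',tri(ct,T(56,240),cs,S(320,552)))
print('tab mid',tri(ct,T(213,155),cs,S(206,139)))
print('case far corner',onplane(ct,T(355,103),.042),'near',onplane(ct,T(316,293),.042))
print('near corner 2view',tri(ct,T(316,293),cs,S(349,296)))
print('gauge red', tri(ct,T(679,361),cs,S(378,66)))
print('gauge white/black left', tri(ct,T(588,331),cs,S(362,120)))
# mask based, top
def mask(c,box):
    x0,y0,x1,y1=box; im=c['img'].astype(int)[y0:y1,x0:x1]
    w=(im[...,0]-im[...,2]>18)|(im.max(2)<70); return w
for c,b,n in ((ct,(298,238,345,262),'top'),(cs,(286,194,309,233),'side')):
    w=mask(c,b).astype(np.uint8); n_,l,s,ce=cv2.connectedComponentsWithStats(w); i=1+np.argmax(s[1:,4])
    ys,xs=np.nonzero(l==i); p=np.c_[xs+b[0],ys+b[1]].astype(np.float32); r=cv2.minAreaRect(p)
    print(n,s[i],r, onplane(c,r[0],.013)); 
    m=p.mean(0);d=np.linalg.svd(p-m,full_matrices=False)[2][0];t=(p-m)@d
    e=[m+d*(t.min()-.5),m+d*(t.max()+.5)]; print(e,[onplane(c,q,.013) for q in e]); 
    if n=='top': et=r[0]
    else: print('tri mid',tri(ct,et,cs,r[0]))
E
python3 m.py
```

```text
lid edge far (array([ 0.6413, -0.0676,  0.1832]), np.float64(4.096183086090688e-05))
lid edge near (array([ 0.5152, -0.0441,  0.1818]), np.float64(0.0017873707025987554))
hinge far (array([0.6643, 0.0454, 0.0449]), np.float64(0.000359455544713904)) near (array([0.5386, 0.0695, 0.046 ]), np.float64(0.00011962651278617455))
tab mid (array([ 0.5763, -0.0628,  0.1933]), np.float64(0.0006758419071431988))
case far corner [ 0.6295 -0.1349  0.042 ] near [ 0.5007 -0.1076  0.042 ]
near corner 2view (array([ 0.5014, -0.1077,  0.0413]), np.float64(0.0014698360215514368))
gauge red (array([ 0.4516, -0.3525,  0.0182]), np.float64(0.0005406263980229607))
gauge white/black left (array([ 0.4718, -0.2906,  0.0218]), np.float64(0.0027704575651980113))
top [ 14   8  28  13 152] ((324.9332580566406, 252.2947235107422), (27.85464859008789, 6.624889850616455), 17.52556800842285) [ 0.4594 -0.3273  0.013 ]
[array([311.3275, 247.4427], dtype=float32), array([338.7115, 256.4716], dtype=float32)] [array([ 0.4732, -0.2903,  0.013 ]), array([ 0.4474, -0.3648,  0.013 ])]
side [ 10   4  11  19 113] ((300.82354736328125, 207.20591735839844), (8.00367546081543, 17.947635650634766), 14.03624439239502) [ 0.4554 -0.3401  0.013 ]
[array([303.0307, 198.0916], dtype=float32), array([297.5879, 216.0954], dtype=float32)] [array([ 0.4446, -0.3779,  0.013 ]), array([ 0.4681, -0.3054,  0.013 ])]
tri mid (array([ 0.4583, -0.3264,  0.0233]), np.float64(0.0017881513285408603))
```

```bash
cat >> h.py <<'E'
def gauge(c,b,thr=150):
    x0,y0,x1,y1=b; im=c['img'].astype(int)[y0:y1,x0:x1]
    w=((im[...,0]-im[...,2]>15)|(im.max(2)<65)|(im.min(2)>thr)).astype(np.uint8)
    w=cv2.morphologyEx(w,cv2.MORPH_CLOSE,np.ones((3,3)))
    n,l,s,_=cv2.connectedComponentsWithStats(w); i=1+np.argmax(s[1:,4])
    ys,xs=np.nonzero(l==i); p=np.c_[xs+x0,ys+y0].astype(np.float32)
    m=p.mean(0);d=np.linalg.svd(p-m,full_matrices=False)[2][0]
    if d[0]<0:d=-d
    t=(p-m)@d
    return np.array([m+d*(t.min()-.5),m+d*(t.max()+.5)]),s[i]
def pose(): 
    o=bot.get_obs(); return np.array(o['eef_pos']),R.from_quat(np.roll(o['tool_rot'],-1)),o
def tool(yaw,tilt): # x axis along yaw (deg), z down tilted toward x
    a=np.radians(yaw); x=np.array([np.cos(a),np.sin(a),0]); z=np.array([0,0,-1.])
    return R.from_matrix(np.c_[x,np.cross(z,x),z])*R.from_euler('y',tilt,degrees=True)
def plan(P0,R0,P1,R1):
    rv=(R0.inv()*R1).as_rotvec(); d=R0.inv().apply(np.array(P1)-P0)
    N=int(np.ceil(max(np.linalg.norm(d)/.038,np.linalg.norm(rv)/np.radians(6.9),1)))
    r=R.from_rotvec(rv/N); M=sum((r**k).as_matrix() for k in range(N)); s=np.linalg.solve(M,d)
    return N,s*100,np.degrees(rv/N)
E
python3 - <<'E'
from h import *
np.set_printoptions(precision=3,suppress=True)
ct,cs=cam('top'),cam('side')
a,s1=gauge(ct,(296,234,346,262)); b,s2=gauge(cs,(284,190,306,236),165)
print(a,s1,b,s2)
for e,c in ((a,ct),(b,cs)):
    p=[onplane(c,q,.013) for q in e]; d=p[0]-p[1]; print(p,np.linalg.norm(d),np.degrees(np.arctan2(d[1],d[0])),(p[0]+p[1])/2)
print('tri',tri(ct,a.mean(0),cs,b.mean(0)))
P,Q,o=pose()
A=[.55,.2,.32];B=[.465,-.32,.16]
print(plan(P,Q,A,tool(100,0))); print(plan(np.array(A),tool(100,0),B,tool(72,30)))
E
```

```text
[[300.568 242.737]
 [345.448 261.226]] [  5   7  45  21 273] [[292.26  225.83 ]
 [306.449 190.036]] [  5   0  17  35 199]
[array([ 0.487, -0.261,  0.013]), array([ 0.434, -0.383,  0.013])] 0.1326091739736725 66.70160089853331 [ 0.46  -0.322  0.013]
[array([ 0.485, -0.27 ,  0.013]), array([ 0.431, -0.412,  0.013])] 0.15264351344799623 69.02992592081597 [ 0.458 -0.341  0.013]
tri (array([ 0.461, -0.321,  0.025]), np.float64(0.0016028036410465458))
(13, array([-3.729, -0.473, -0.684]), array([-0.002,  0.002,  4.092]))
(15, array([-3.719, -0.431,  0.175]), array([-0.489,  1.96 ,  1.823]))
```

```bash
python3 - <<'E'
from h import *
np.set_printoptions(precision=4,suppress=True)
ct,cs=cam('top'),cam('side')
T=lambda u,v:((u+.5)/4-.5+165,(v+.5)/4-.5+165)
S=lambda u,v:((u+.5)/3.7-.5+200,(v+.5)/3.7-.5+185)
def show(n,p):
    d=p[0]-p[1]; print(n,p[0],p[1],'len',np.linalg.norm(d),'yaw',np.degrees(np.arctan2(d[1],d[0])),'mid',(p[0]+p[1])/2)
show('top ends',[onplane(ct,T(*q),.013) for q in ((543,317),(704,367))])
show('side ends',[onplane(cs,T2,.013) for T2 in (S(344,160),S(383,45))])
show('top junc',[onplane(ct,T(*q),.018) for q in ((588,331),(673,358))])
print('L',tri(ct,T(543,317),cs,S(344,160)),'Rr',tri(ct,T(704,367),cs,S(383,45)),'jL',tri(ct,T(588,331),cs,S(362,119)))
# row profile of top image across the bar; masks with bench edge excluded
for c,b in ((ct,(298,236,344,260)),(cs,(286,194,309,233))):
    x0,y0,x1,y1=b; im=c['img'].astype(int)[y0:y1,x0:x1]
    w=((im[...,0]-im[...,2]>12)|(im.max(2)<70)).astype(np.uint8)
    w=cv2.morphologyEx(w,cv2.MORPH_CLOSE,np.ones((3,3)))
    for r in w: print(''.join('.#'[k] for k in r))
E
```

```text
top ends [ 0.4834 -0.2605  0.013 ] [ 0.4476 -0.37    0.013 ] len 0.11523092397875451 yaw 71.85141796299342 mid [ 0.4655 -0.3153  0.013 ]
side ends [ 0.4856 -0.2621  0.013 ] [ 0.4435 -0.3834  0.013 ] len 0.12843092436892953 yaw 70.87598566399632 mid [ 0.4645 -0.3228  0.013 ]
top junc [ 0.4733 -0.291   0.018 ] [ 0.454  -0.3485  0.018 ] len 0.06069174537882456 yaw 71.478359223118 mid [ 0.4636 -0.3197  0.018 ]
L (array([ 0.4846, -0.2607,  0.014 ]), np.float64(0.0023230275255587346)) Rr (array([ 0.4466, -0.3688,  0.0235]), np.float64(0.0017758189723325352)) jL (array([ 0.4718, -0.2905,  0.0226]), np.float64(0.0027387731981801068))
..............................................
..............................................
..............................................
..............................................
.....#........................................
.....####.....................................
....######....................................
...#########..................................
...###########................................
...###########.............................
[... 897 characters left out ...]
##..
............#########..
............########...
............######.....
............######.....
............######.....
...........######......
...........######......
..........#######......
..........######.......
..........######.......
..........#####........
..........#####........
........######.........
......########.........
.....#########.........
.....#########.........
.....#########.........
....##########.........
....#########..........
...##########..........
...##########..........
.........####..........
............#..........
.......................
.......................
.......................
.......................
.......................
.......................
```

Emit:
move_arm(commands="1 -3.73 -0.47 -0.68 0 0 4.09;1 -3.73 -0.47 -0.68 0 0 4.09;1 -3.73 -0.47 -0.68 0 0 4.09;1 -3.73 -0.47 -0.68 0 0 4.09;1 -3.73 -0.47 -0.68 0 0 4.09;1 -3.73 -0.47 -0.68 0 0 4.09;1 -3.73 -0.47 -0.68 0 0 4.09;1 -3.73 -0.47 -0.68 0 0 4.09;1 -3.73 -0.47 -0.68 0 0 4.09;1 -3.73 -0.47 -0.68 0 0 4.09;1 -3.73 -0.47 -0.68 0 0 4.09;1 -3.73 -0.47 -0.68 0 0 4.09")

```text
t: 1.4
eef_pos: [0.5467, 0.2358, 0.3133]
tool_rot: [0.0, 0.616, 0.787, 0.0]
contact_force: [1.0, 0.2, 0.4]
gripper_width: 0.997
```

```bash
python3 - <<'E'
from h import *
np.set_printoptions(precision=3,suppress=True)
P,Q,o=pose(); Q1=tool(71.5,32); z=Q1.as_matrix()[:,2]; G=np.array([.466,-.313,.007]); B=G-.15*z
print(z,B,plan(P,Q,B,Q1))
E
```

```text
[ 0.168  0.503 -0.848] [ 0.441 -0.388  0.134] (18, array([-3.708, -0.564,  0.027]), array([-0.501,  1.729,  1.753]))
```

Emit:
move_arm(commands="1 -3.71 -0.56 0.03 -0.5 1.73 1.75;1 -3.71 -0.56 0.03 -0.5 1.73 1.75;1 -3.71 -0.56 0.03 -0.5 1.73 1.75;1 -3.71 -0.56 0.03 -0.5 1.73 1.75;1 -3.71 -0.56 0.03 -0.5 1.73 1.75;1 -3.71 -0.56 0.03 -0.5 1.73 1.75;1 -3.71 -0.56 0.03 -0.5 1.73 1.75;1 -3.71 -0.56 0.03 -0.5 1.73 1.75;1 -3.71 -0.56 0.03 -0.5 1.73 1.75")

```text
t: 2.15
eef_pos: [0.5378, -0.0965, 0.2686]
tool_rot: [-0.082, 0.711, 0.689, 0.115]
contact_force: [0.6, 0.2, -0.3]
gripper_width: 1.004
```

Emit:
move_arm(commands="1 -3.71 -0.56 0.03 -0.5 1.73 1.75;1 -3.71 -0.56 0.03 -0.5 1.73 1.75;1 -3.71 -0.56 0.03 -0.5 1.73 1.75;1 -3.71 -0.56 0.03 -0.5 1.73 1.75;1 -3.71 -0.56 0.03 -0.5 1.73 1.75;1 -3.71 -0.56 0.03 -0.5 1.73 1.75;1 -3.71 -0.56 0.03 -0.5 1.73 1.75;1 -3.71 -0.56 0.03 -0.5 1.73 1.75;1 -3.71 -0.56 0.03 -0.5 1.73 1.75;1 0 0 0 0 0 0;1 0 0 0 0 0 0")

```text
t: 3.07
eef_pos: [0.4409, -0.3895, 0.1314]
tool_rot: [-0.162, 0.781, 0.561, 0.222]
contact_force: [1.2, -0.2, 1.9]
gripper_width: 0.996
```

```bash
python3 - <<'E'
from h import *
np.set_printoptions(precision=3,suppress=True)
P,Q,o=pose(); Q1=tool(71.5,32); z=Q1.as_matrix()[:,2]; G=np.array([.466,-.313,.007])
print(o['t'],P,o['q'],plan(P,Q,G,Q1), R.magnitude(Q.inv()*Q1))
ct,cs=cam('top'),cam('side'); a=ct['img'][165:275,265:405]; b=cs['img'][140:290,190:340]
cv2.imwrite('pics/g1.png',np.hstack([cv2.resize(a,(560,440)),cv2.resize(b[:, 30:],(240*1,300)) if 0 else cv2.resize(b[:110,70:130],(240,440))])[:,:,::-1])
E
```

```text
3.0667 [ 0.441 -0.389  0.131] [ 0.495  0.702  0.553  1.696 -0.79   1.35   1.068] (4, array([ 0.059, -0.003,  3.704]), array([-0.048,  0.009, -0.038])) 0.0042969202015357075
```

View pics/g1.png

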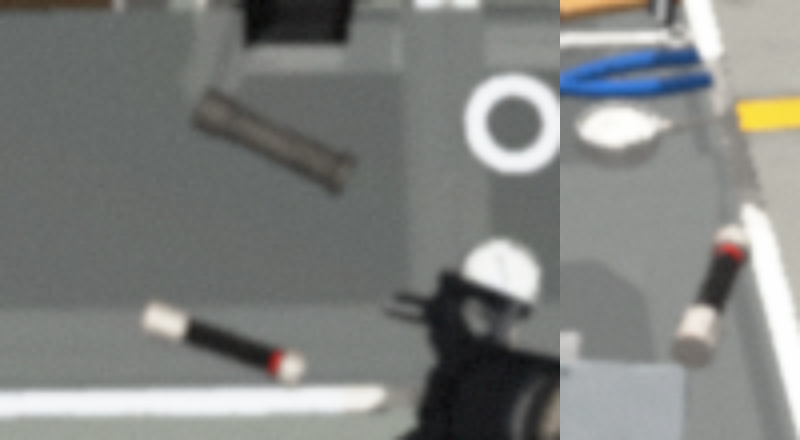

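```bash
python3 - <<'E'
from h import *
np.set_printoptions(precision=1,suppress=True)
P,Q,o=pose(); M=Q.as_matrix()
ct,cs=cam('top'),cam('side')
pts=[P,P+.0425*M[:,1],P-.0425*M[:,1],P-.073*M[:,2]]
print(proj(ct,pts),'crop',(proj(ct,pts)-[265,165])*4); print(proj(cs,pts),(proj(cs,pts)-[260,140])*4+[560,0]); print(M)
cv2.imwrite('pics/g2.png',np.hstack([cv2.resize(ct['img'][215:275,325:405],(640,480),interpolation=2)])[:,:,::-1])
E
```

```text
[[352.5 257.2]
 [357.4 240.8]
 [347.5 273.7]
 [371.8 261.9]] crop [[350.  368.9]
 [369.6 303.2]
 [330.2 434.9]
 [427.1 387.7]]
[[303.3 154.5]
 [285.8 152.9]
 [321.1 156.1]
 [306.5 123.4]] [[733.3  58.1]
 [663.3  51.6]
 [804.2  64.6]
 [746.1 -66.3]]
[[ 0.3  1.   0.2]
 [ 0.8 -0.3  0.5]
 [ 0.5 -0.  -0.8]]
```

View pics/g2.png

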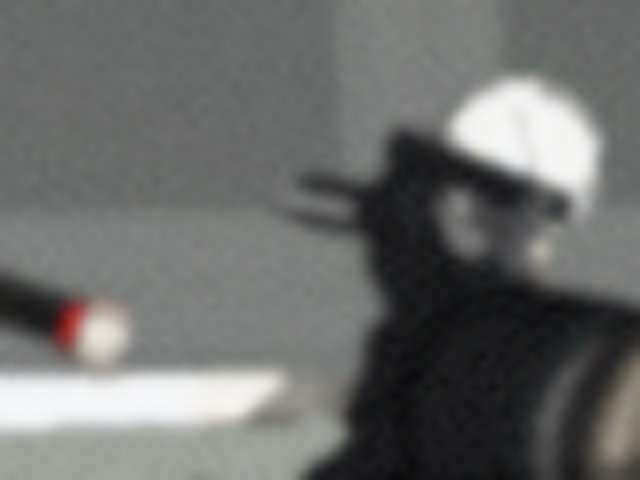

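The fingers appear where the pose predicts: the far finger is at (265–300, 185–215) in the crop. The gauge hasn't moved. I'll narrow the jaws so they clear the bench edge strip, then approach.

Emit:
move_arm(commands="0.45 0 0 2 0 0 0;0.45 0.06 0 2.5 0 0 0;0.45 0.06 0 2.5 0 0 0;0.45 0.06 0 2.5 0 0 0;0.45 0.06 0 2 0 0 0;0.45 0 0 1.5 0 0 0;0.45 0 0 0.8 0 0 0;0.45 0 0 0 0 0 0;0.45 0 0 0 0 0 0", force=40)

```text
t: 4.02
eef_pos: [0.4674, -0.3161, 0.0183]
tool_rot: [-0.161, 0.779, 0.564, 0.223]
contact_force: [-0.6, 0.1, 0.7]
gripper_width: 0.45
```

```bash
python3 - <<'E'
from h import *
np.set_printoptions(precision=3,suppress=True)
P,Q,o=pose(); Q1=tool(71.5,32); G=np.array([.466,-.313,.007])
print(o['t'],P,plan(P,Q,G,Q1),o['contact_force'],o['gripper_width'])
ct,cs=cam('top'),cam('side'); a=ct['img'][205:275,285:385]; b=cs['img'][160:245,260:330]
cv2.imwrite('pics/g3.png',np.hstack([cv2.resize(a,(480,336),interpolation=2),cv2.resize(b,(277,336),interpolation=2)])[:,:,::-1])
E
```

```text
4.0167 [ 0.467 -0.316  0.018] (1, array([-0.379, -0.227,  1.09 ]), array([-0.143,  0.038,  0.269])) [-0.577  0.141  0.739] 0.45009270804298634
```

View pics/g3.png

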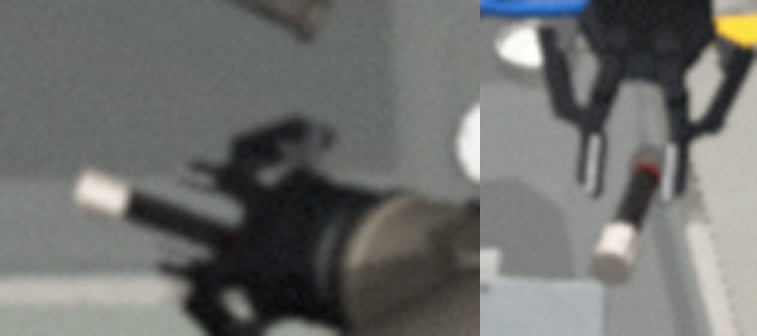

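Both fingers straddle the black grip, and the gauge sits between the pads in both views. I'll go down the last stretch and close.

Emit:
move_arm(commands="0.45 -0.2 -0.1 0.55 0 0 0;0.45 -0.18 -0.1 0.55 0 0 0;0.45 0 0 0 0 0 0;0.3 0 0 0 0 0 0;0 0 0 0 0 0 0;0 0 0 0 0 0 0;0 0 0 0 0 0 0;0 0 0 0 0 0 0", force=50)

```text
t: 4.78
eef_pos: [0.4658, -0.313, 0.0063]
tool_rot: [-0.162, 0.779, 0.563, 0.223]
contact_force: [-0.7, -0.8, 1.0]
gripper_width: 0.211
```

Emit:
move_arm(commands="0 0.53 0 -0.85 0 0 0;0 1.06 0 -1.7 0 0 0;0 1.59 0 -2.54 0 0 0;0 1.59 0 -2.54 0 0 0;0 0.53 0 -0.85 0 0 0;0 0 0 0 0 0 0;0 0 0 0 0 0 0")

```text
t: 5.37
eef_pos: [0.4659, -0.3126, 0.1063]
tool_rot: [-0.161, 0.779, 0.564, 0.223]
contact_force: [1.0, 0.3, -2.6]
gripper_width: 0.211
```

```bash
cat >> h.py <<'E'
CY=78.4; ex=np.array([np.cos(np.radians(CY)),np.sin(np.radians(CY)),0]); ey=np.array([-ex[1],ex[0],0]); CC=np.array([.5833,-.0319,0])
def W(x,y,z): return CC+ex*x+ey*y+np.array([0,0,z])
E
python3 - <<'E'
from h import *
np.set_printoptions(precision=3,suppress=True)
P,Q,o=pose(); print(o['t'],P,o['gripper_width'],o['contact_force'])
ct,cs=cam('top'),cam('side'); a=ct['img'][165:275,165:365]; b=cs['img'][140:335,200:330]
cv2.imwrite('pics/g4.png',np.hstack([cv2.resize(a,(480,264),interpolation=2)[:,:480],cv2.resize(b,(176,264))])[:,:,::-1] if 0 else np.vstack([cv2.resize(cs['img'][130:250,220:340],(560,560),interpolation=2)])[:,:,::-1])
# case check: reproject corners + planned waypoints
print('rim corners top',proj(ct,[W(-.09,.065,.042),W(-.09,-.065,.042)]))
A=W(-.20,0,.15);B=W(-.027,0,.057);C=W(-.002,0,.0165)
q=tool(CY,32)
print(plan(P,Q,A,q));print(plan(A,q,B,q));print(plan(B,q,C,q)); print(A,B,C)
E
```

```text
5.3667 [ 0.466 -0.313  0.106] 0.21077880593116213 [ 1.034  0.259 -2.553]
rim corners top [[243.394 237.553]
 [252.741 190.616]]
(4, array([2.754, 1.284, 0.432]), array([ 0.877,  0.007, -1.4  ]))
(6, array([ 1.624, -0.   ,  2.842]), array([0., 0., 0.]))
(2, array([-0.013,  0.   ,  2.38 ]), array([0., 0., 0.]))
[ 0.543 -0.228  0.15 ] [ 0.578 -0.058  0.057] [ 0.583 -0.034  0.017]
```

View pics/g4.png

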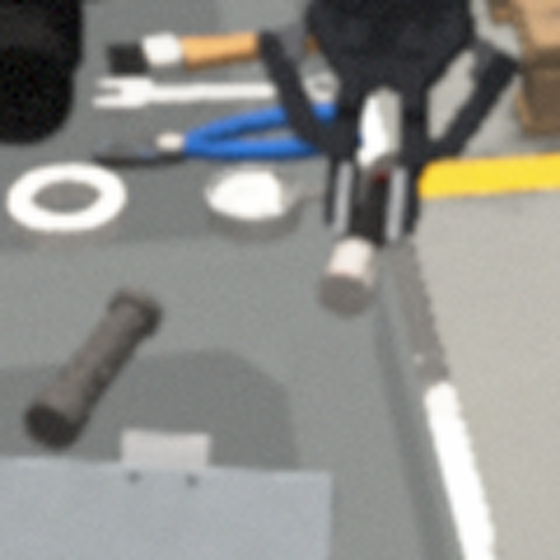

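The gauge is held (near end cap at (345,297), far end at about (380,95) in the crop). I'll check that it is level before inserting it.

```bash
python3 - <<'E'
from h import *
np.set_printoptions(precision=4,suppress=True)
P,Q,o=pose(); M=Q.as_matrix(); n=M[:,1]; xh=np.array([M[0,0],M[1,0],0]); xh/=np.linalg.norm(xh)
cs=cam('side'); print(np.degrees(np.arctan2(xh[1],xh[0])),np.degrees(np.arccos(-M[2,2])))
for p in ((345,295),(348,262),(372,212),(381,172),(383,95)):
    q=(220+(p[0]+.5)*120/560-.5,130+(p[1]+.5)*120/560-.5); a,d=ray(cs,q); X=a+d*((P-a)@n)/(d@n)
    print(p,'along',(X-P)@xh*1e3,'up',(X-P)[2]*1e3)
c=P+xh*-.0035+np.array([0,0,.0067])
print('level ends px',(proj(cs,[c+xh*.056,c-xh*.056])-[220,130])*560/120)
E
```

```text
71.69701715664237 32.04295182478909
(345, 295) along 61.11607349084254 up 12.52185720626972
(348, 262) along 53.58468648342624 up 26.071391816057748
(372, 212) along -8.443017343056413 up 14.750730996716838
(381, 172) along -32.857832278768925 up 22.882194155211614
(383, 95) along -36.608772600561714 up 64.21936543836401
level ends px [[346.5293 293.1341]
 [388.4831 170.4166]]
```

The near cap and the red ring sit where a level bar would put them, so I'll move to the entry point and insert.

Emit:
move_arm(commands="0 2.75 1.28 0.43 0.88 0 -1.4;0 2.75 1.28 0.43 0.88 0 -1.4;0 2.75 1.28 0.43 0.88 0 -1.4;0 2.75 1.28 0.43 0.88 0 -1.4;0 0 0 0 0 0 0;0 1.62 0 2.84 0 0 0;0 1.62 0 2.84 0 0 0;0 1.62 0 2.84 0 0 0;0 0 0 0 0 0 0;0 0 0 0 0 0 0")

```text
t: 6.35
eef_pos: [0.5591, -0.1403, 0.1012]
tool_rot: [-0.177, 0.744, 0.608, 0.212]
contact_force: [-0.5, -0.3, -1.6]
gripper_width: 0.21
```

```bash
python3 - <<'E'
from h import *
np.set_printoptions(precision=3,suppress=True)
P,Q,o=pose(); print(o['t'],P,o['gripper_width'],o['contact_force'],o['q'])
B=W(-.027,0,.057);C=W(-.002,0,.0165)
q=tool(CY,32); print(plan(P,Q,B,q))
ct,cs=cam('top'),cam('side')
cv2.imwrite('pics/g5.png',np.hstack([cv2.resize(ct['img'][170:270,170:290],(456,380),interpolation=2),cv2.resize(cs['img'][180:340,200:340],(332,380),interpolation=2)])[:,:,::-1])
E
```

```text
6.35 [ 0.559 -0.14   0.101] 0.2103213984470425 [-0.504 -0.31  -1.614] [ 0.121  0.63   0.425  1.867 -0.9    1.109  0.888]
(3, array([1.593, 0.075, 2.736]), array([-0.127, -0.039,  0.002]))
```

View pics/g5.png

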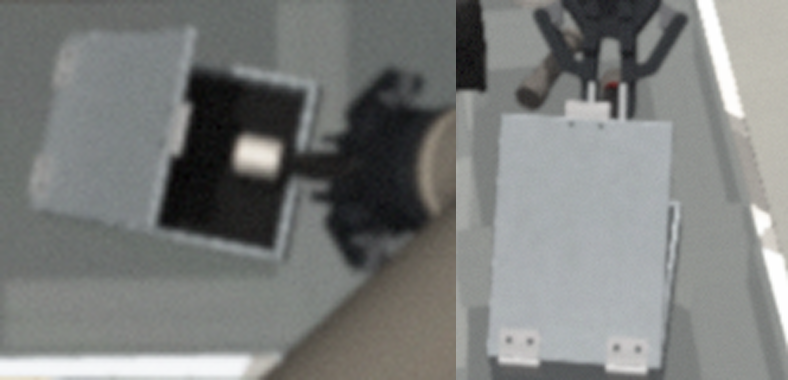

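The gauge's leading end is at (235,155) in the top crop, centred across the case and past the front rim. The lid is untouched, so I'll continue in.

Emit:
move_arm(commands="0 1.2 0.06 2.05 0 0 0;0 1.2 0.06 2.05 0 0 0;0 1.2 0.06 2.05 0 0 0;0 1.2 0.06 2.05 0 0 0;0 0 0 0 0 0 0;0 0 0 1.2 0 0 0;0 0 0 1.2 0 0 0;0 0 0 0 0 0 0;0 0 0 0 0 0 0")

```text
t: 7.2
eef_pos: [0.5816, -0.0497, 0.0382]
tool_rot: [-0.175, 0.746, 0.607, 0.213]
contact_force: [-0.4, -0.7, -1.8]
gripper_width: 0.215
```

```bash
python3 - <<'E'
from h import *
np.set_printoptions(precision=3,suppress=True)
P,Q,o=pose(); print(o['t'],P,o['gripper_width'],o['contact_force'])
print(plan(P,Q,W(-.002,0,.0165),tool(CY,32)))
E
```

```text
7.2 [ 0.582 -0.05   0.038] 0.2151025853217364 [-0.402 -0.727 -1.831]
(1, array([ 0.187, -0.188,  2.675]), array([-0.073,  0.02 , -0.123]))
```

Emit:
move_arm(commands="0 0.05 -0.05 0.9 0 0 0;0 0.05 -0.05 0.7 0 0 0;0 0.05 -0.05 0.4 0 0 0;0 0 0 0.25 0 0 0;0 0 0 0 0 0 0;0 0 0 0 0 0 0")

```text
t: 7.7
eef_pos: [0.5833, -0.0358, 0.0206]
tool_rot: [-0.175, 0.745, 0.607, 0.213]
contact_force: [-0.2, -0.4, -1.5]
gripper_width: 0.214
```

Emit:
move_arm(commands="0 -0.16 0 0.25 0 0 0;0 0 0 0 0 0 0;0 -0.05 0 0.085 0 0 0;0 0 0 0 0 0 0;0 0 0 0 0 0 0")

```text
t: 8.12
eef_pos: [0.5833, -0.036, 0.0168]
tool_rot: [-0.174, 0.745, 0.607, 0.213]
contact_force: [0.9, -0.2, -2.0]
gripper_width: 0.21
```

Emit:
move_arm(commands="0 -0.04 0 0.06 0 0 0;0 0 0 0 0 0 0;0 -0.03 0 0.04 0 0 0;0 0 0 0 0 0 0;0 0 0 0 0 0 0")

```text
t: 8.53
eef_pos: [0.5832, -0.0359, 0.0155]
tool_rot: [-0.175, 0.745, 0.607, 0.213]
contact_force: [-0.0, 0.4, -2.9]
gripper_width: 0.215
```

Emit:
move_arm(commands="0 -0.03 0 0.04 0 0 0;0 0 0 0 0 0 0;0 0 0 0 0 0 0")

```text
t: 8.78
eef_pos: [0.5833, -0.036, 0.0153]
tool_rot: [-0.175, 0.745, 0.607, 0.214]
contact_force: [-0.1, -0.5, 1.5]
gripper_width: 0.212
```

Emit:
move_arm(commands="0 -0.03 0 0.04 0 0 0;0 0 0 0 0 0 0;0 0 0 0 0 0 0")

```text
t: 9.03
eef_pos: [0.5833, -0.0359, 0.0153]
tool_rot: [-0.175, 0.745, 0.607, 0.214]
contact_force: [-2.7, -1.1, 7.1]
gripper_width: 0.213
```

Contact is felt at z = 0.0153, which matches the expected height, so I'll release and withdraw along the tool axis.

Emit:
move_arm(commands="0.28 0 0 0 0 0 0;0.36 0 0 0 0 0 0;0.45 0 0 0 0 0 0;0.45 0 0 0 0 0 0;0.45 0 0 0 0 0 0;0.45 0 0 -1 0 0 0;0.45 0 0 -2 0 0 0;0.45 0 0 -3 0 0 0;0.45 0 0 -3.5 0 0 0;0.45 -1 0 -3.5 0 0 0;0.45 -2 0 -3 0 0 0;0.45 0 0 0 0 0 0")

```text
t: 10.03
eef_pos: [0.5613, -0.1535, 0.1383]
tool_rot: [-0.169, 0.748, 0.605, 0.214]
contact_force: [0.2, -2.1, -0.5]
gripper_width: 0.451
```

```bash
python3 - <<'E'
from h import *
np.set_printoptions(precision=3,suppress=True)
P,Q,o=pose(); print(o['t'],P,o['gripper_width'],o['contact_force'])
A=W(-.17,0,.28)
print(plan(P,Q,A,tool(CY,0)))
ct,cs=cam('top'),cam('side')
cv2.imwrite('pics/g6.png',np.hstack([cv2.resize(ct['img'][170:270,170:290],(456,380),interpolation=2),cv2.resize(cs['img'][180:340,200:340],(332,380),interpolation=2)])[:,:,::-1])
E
```

```text
10.0333 [ 0.561 -0.153  0.138] 0.4512314431189564 [ 0.244 -2.087 -0.54 ]
(5, array([ 0.042, -0.04 , -3.019]), array([ 0.099, -6.322, -0.087]))
```

View pics/g6.png

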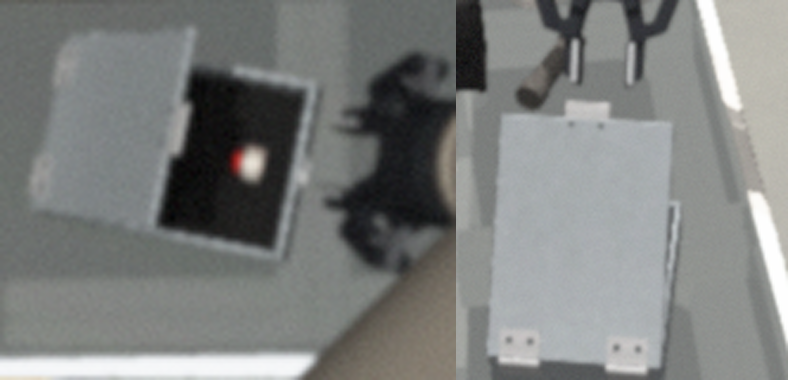

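The gauge lies flat inside: its red and white end is at (250,162) in the top crop, clear of the walls, and the lid hasn't moved. Next I'll back up, stand the tool upright, shut the jaws, and push the lid from its outer face.

Emit:
move_arm(commands="0 0 -0.04 -3 0 -6.3 0;0 0 -0.04 -3 0 -6.3 0;0 0 -0.04 -3 0 -6.3 0;0 0 -0.04 -3 0 -6.3 0;0 0 -0.04 -3 0 -6.3 0;0 0 0 0 0 0 0;0 0 0 0 0 0 0", force=30)

```text
t: 10.72
eef_pos: [0.5511, -0.1878, 0.2749]
tool_rot: [-0.003, 0.773, 0.635, 0.004]
contact_force: [0.3, -0.5, -0.5]
gripper_width: -0.0
```

```bash
python3 - <<'E'
from h import *
np.set_printoptions(precision=3,suppress=True)
P,Q,o=pose(); print(o['t'],P,o['gripper_width'],o['contact_force'])
q=tool(CY,0); print('now case x,y,z',(P-CC)@ex,(P-CC)@ey,P[2])
A=W(.005,0,.27); print('A',plan(P,Q,A,q))
p0=np.array([5,270.])
for t in np.r_[.95,np.arange(.8,-.01,-.1)]:
    x=90-148*np.cos(t); xc=x-11*np.sign(t); z=42.5+(6+(90-xc)*np.sin(t))/np.cos(t)
    p=np.array([x,z]); print(round(t,2),p,'d tx,tz cm',(p-p0)/10*[1,-1]); p0=p
E
```

```text
10.7167 [ 0.551 -0.188  0.275] -0.00036307190447567217 [ 0.283 -0.545 -0.524]
now case x,y,z -0.15920455954201096 0.0001606702442606326 0.2749316378396674
A (5, array([3.283, 0.017, 0.12 ]), array([ 0.012, -0.123,  0.08 ]))
0.95 [  3.911 188.583] d tx,tz cm [-0.109  8.142]
0.8 [-13.113 168.607] d tx,tz cm [-1.702  1.998]
0.7 [-23.197 154.954] d tx,tz cm [-1.008  1.365]
0.6 [-32.15  140.862] d tx,tz cm [-0.895  1.409]
0.5 [-39.882 126.301] d tx,tz cm [-0.773  1.456]
0.4 [-46.317 111.299] d tx,tz cm [-0.643  1.5  ]
0.3 [-51.39  95.92] d tx,tz cm [-0.507  1.538]
0.2 [-55.05   80.255] d tx,tz cm [-0.366  1.567]
0.1 [-57.261  64.409] d tx,tz cm [-0.221  1.585]
0.0 [-58.   48.5] d tx,tz cm [-0.074  1.591]
```

Emit:
move_arm(commands="0 3.28 0.02 0.12 0 -0.12 0.08;0 3.28 0.02 0.12 0 -0.12 0.08;0 3.28 0.02 0.12 0 -0.12 0.08;0 3.28 0.02 0.12 0 -0.12 0.08;0 3.28 0.02 0.12 0 -0.12 0.08;0 0 0 0 0 0 0;0 0 0 3.5 0 0 0;0 -0.1 0 3 0 0 0;0 0 0 1.6 0 0 0;0 0 0 0 0 0 0")

```text
t: 11.55
eef_pos: [0.5793, -0.0331, 0.1824]
tool_rot: [-0.003, 0.778, 0.629, -0.005]
contact_force: [-0.1, 0.2, -0.2]
gripper_width: 0.0
```

Emit:
move_arm(commands="0 -0.85 0 1 0 0 0;0 -0.85 0 1 0 0 0;0 -0.5 0 0.7 0 0 0;0 -0.5 0 0.7 0 0 0;0 0 0 0 0 0 0")

```text
t: 11.97
eef_pos: [0.5769, -0.061, 0.153]
tool_rot: [-0.0, 0.778, 0.628, -0.002]
contact_force: [-0.2, 0.7, -0.3]
gripper_width: -0.001
```

Emit:
move_arm(commands="0 -0.45 0 0.7 0 0 0;0 -0.45 0 0.7 0 0 0;0 -0.39 0 0.73 0 0 0;0 -0.38 0 0.73 0 0 0;0 -0.32 0 0.75 0 0 0;0 -0.32 0 0.75 0 0 0;0 0 0 0 0 0 0")

```text
t: 12.55
eef_pos: [0.5717, -0.0823, 0.1086]
tool_rot: [-0.001, 0.777, 0.629, -0.002]
contact_force: [-0.2, 0.2, 0.8]
gripper_width: 0.001
```

Emit:
move_arm(commands="0 -0.25 0 0.77 0 0 0;0 -0.25 0 0.77 0 0 0;0 -0.18 0 0.78 0 0 0;0 -0.18 0 0.78 0 0 0;0 -0.11 0 0.79 0 0 0;0 -0.11 0 0.79 0 0 0;0 -0.04 0 0.5 0 0 0;0 0 0 0 0 0 0")

```text
t: 13.22
eef_pos: [0.5696, -0.0926, 0.0571]
tool_rot: [-0.001, 0.777, 0.629, -0.002]
contact_force: [-0.6, -0.2, 0.6]
gripper_width: 0.002
```

Emit:
move_arm(commands="0 0 0 0.5 0 0 0;0 0 0 0.2 0 0 0;0 0 0 0 0 0 0;0 0 0 0 0 0 0")

```text
t: 13.55
eef_pos: [0.5706, -0.0926, 0.0515]
tool_rot: [0.0, 0.777, 0.629, -0.001]
contact_force: [0.2, -0.3, -0.2]
gripper_width: 0.001
```

Emit:
move_arm(commands="0 0 0 0.2 0 0 0;0 0 0 0.1 0 0 0;0 0 0 0 0 0 0;0 0 0 0 0 0 0")

```text
t: 13.88
eef_pos: [0.5708, -0.0927, 0.0487]
tool_rot: [0.0, 0.777, 0.629, -0.001]
contact_force: [-0.4, 0.1, 0.1]
gripper_width: -0.001
```

Emit:
move_arm(commands="0 0 0 0.1 0 0 0;0 0 0 0 0 0 0;0 0 0 0 0 0 0")

```text
t: 14.13
eef_pos: [0.5709, -0.0927, 0.0485]
tool_rot: [0.0, 0.777, 0.629, -0.001]
contact_force: [-3.0, 1.5, 10.6]
gripper_width: -0.002
```

The lid hits its seat at z = 0.0485, the shut height. I'll press slightly harder, then lift off and look.

Emit:
move_arm(commands="0 0 0 0.08 0 0 0;0 0 0 0 0 0 0;0 0 0 0 0 0 0")

```text
t: 14.38
eef_pos: [0.5709, -0.0928, 0.0484]
tool_rot: [-0.0, 0.777, 0.629, -0.0]
contact_force: [-5.9, 1.9, 18.7]
gripper_width: -0.004
```

Emit:
move_arm(commands="0 0 0 -1 0 0 0;0 0 0 -3 0 0 0;0 0 0 -4 0 0 0;0 0 0 -4 0 0 0;0 -2 0 -3 0 0 0;0 -4 0 0 0 0 0;0 -4 0 0 0 0 0;0 -4 0 0 0 0 0;0 0 0 0 0 0 0;0 0 0 0 0 0 0")

```text
t: 15.22
eef_pos: [0.5401, -0.2328, 0.1975]
tool_rot: [0.001, 0.779, 0.627, -0.001]
contact_force: [-0.1, 1.0, -0.1]
gripper_width: -0.001
```

```bash
python3 - <<'E'
from h import *
np.set_printoptions(precision=1,suppress=True)
P,Q,o=pose(); print(o['t'],P,o['contact_force'],o['joint_vel'])
ct,cs=cam('top'),cam('side')
cv2.imwrite('pics/g7.png',np.hstack([cv2.resize(ct['img'][165:275,165:405],(480,220),interpolation=2),cv2.resize(cs['img'][140:340,190:340],(165*1,220),interpolation=2)])[:,:,::-1] if 0 else np.hstack([cv2.resize(ct['img'][165:275,165:305],(509,400),interpolation=2),cv2.resize(cs['img'][190:340,200:305],(280,400),interpolation=2)])[:,:,::-1])
L=[W(x,y,.0485) for x,y in ((-.09,.065),(-.09,-.065),(.09,.065),(.09,-.065))]+[W(-.102,0,.0485)]
print('shut lid expected, top crop',(proj(ct,L)-[165,165])*3.636,'side crop',(proj(cs,L)-[200,190])*2.667+[509,0])
E
```

```text
15.2167 [ 0.5 -0.2  0.2] [-0.1  1.  -0.1] [-0.1  0.  -0.1 -0.  -0.   0.  -0. ]
shut lid expected, top crop [[284.1 263.4]
 [318.3  91.8]
 [ 48.9 217.8]
 [ 85.   48.8]
 [317.1 180.1]] side crop [[760.5 192.8]
 [592.  183.6]
 [739.9 380.7]
 [543.6 367.4]
 [677.7 177.6]]
```

View pics/g7.png

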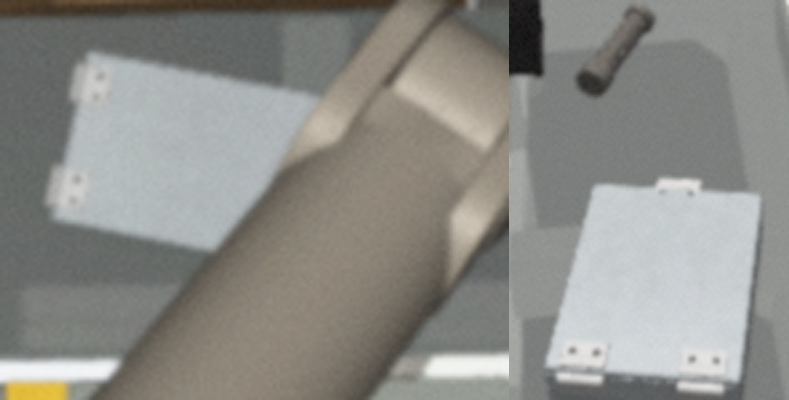

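The lid is shut: in the side view its front corners are at (595,185) and (760,193), against an expected (592,184) and (760,193). I'll compare the bystanders with the first image, then hand in.

```bash
python3 - <<'E'
from h import *
a=cv2.imread('pics/side0.png')[:,:,::-1].astype(int); b=cam('side')['img'].astype(int)
for n,(x0,y0,x1,y1) in dict(flash=(222,190,260,226),ring=(218,163,250,182),dial=(262,163,304,182)).items():
    print(n,np.abs(a-b)[y0:y1,x0:x1].mean().round(1))
print(np.round(bot.get_obs()['joint_vel'],3)); print(bot.hand_in())
E
```

```text
flash 5.6
ring 3.5
dial 10.1
[-0.014  0.    -0.005 -0.    -0.    -0.002  0.002]
the job is handed in; nothing more can be done
None
```

The plug gauge is back in its case and the lid is fully shut; I handed the job in at about 15 s.

- **Gauge:** I gripped it by its black middle with the tool leaning 32°. It went in under the lid until it touched the floor, at 7 N and the expected height. I then let go, and the camera showed it inside and clear of the walls.
- **Lid:** I pushed it down from its outer face. It met its seat with the fingertips at z = 0.0485, the calculated shut height, under at most about 19 N. In the last side picture its front corners are within about 3 pixels of the calculated shut position.
- **Arm:** It ended clear of everything.
- **Flashlight and ring:** The side image, compared with the first one, shows little change at either (mean differences 5.6 and 3.5).
- **Dial gauge:** It differed more (10.1). I put this down to the arm or its shadow in that view and did not view it to confirm. No move brought the gripper down near it.
- **Measurements:** Two-view heights of the gauge came out between 14 and 25 mm. I used 13 mm for its axis, and the grip and floor contact agreed with that.

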